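# Lift the red-lidded sample jar with tongs

## Robot

A 6-joint arm with a two-finger parallel gripper is mounted at the origin on the work surface. World frame = base frame: x ahead of the robot, y to its left, z up, the work surface at z = 0. Lengths are in m, angles in degrees, forces in N, time in s.
With the tool pointing down it reaches from about 0.325 to 0.775 m from the base axis. Payload 5.5 kg.
Tool frame: the origin (TCP) lies at the very end of the fingers, on their centre line; the grasp point (between the pads) lies arm.tcp_to_grasp behind it (arm.tcp_to_grasp is the distance from the TCP to the grasp point, in m); z points along the fingers, y is the direction in which the jaws open and shut (so a half turn about z gives the same grasp; the last joint's range is limited). The gripper opens to 88 mm and grips with 3 to 60 N. Pads are 20 mm wide; open, the fingers measure 115 mm over their backs; the gripper's body (75 mm by 178 mm) begins 61 mm behind the grasp point.
Start: joints at [62.298, 5.22, 70.514, -0, 104.267, -3.249], TCP at [0.248, 0.546, 0.191] pointing down, gripper open.
Joint ranges: [-164.24, 164.24], [-49.07, 125.15], [9.68, 141.18], [-86.29, 266.29], [3.28, 154.24], [-151.56, 151.56]. Speed limits (degrees/s): [147.25, 147.25, 172.46, 180, 180, 180].

## Interface

Orientations are given as a 3x3 rotation matrix whose columns are the frame's x, y, z axes.
In Python, from cell import arm gives the robot as it stands.
- The arm moves only by the tool play_rows, never from a script. Its argument "increments" is a list of rows, each a list of 2 entries, a list of its own where there are three numbers: the shift along the tool's x, y, z each as a share of 6 cm, from -1 to 1, then the turn, a rotation vector about the tool's x, y, z each as a share of 6 degrees, from -1 to 1. A call has exactly 10 rows; each row shifts and turns the pose as measured when the row begins, along the tool's axes as they then stand; what a row does not reach is not made up. A row lasts 1/8 s, in which the tool goes at most 62.5 mm and 10.7 degrees, less where a joint would pass 70% of its speed; a pose out of reach is approached as far as the arm can. A call with a number of a shift or a turn outside -1 to 1 is refused whole. A call with a gripper value outside its range is refused whole. "claw" is the gripper's target within -1 to 1 (fully open at 1, half-way at 0, shut at -1), set as the call begins (left out, the last holds). The fingers move at their own pace and stop on an object; the grip force is fixed at half the most. Time passes only in rows, so rows that do not move let the fingers close, or fill a call up. It gives the time, the measured TCP pose, the force and the opening at its end, in the units of the state.
- arm.read_state(): the state, without advancing time (a new reading comes with each control period).
- arm.snapshot(name): name is "side" or "top"; returns the picture (384x512x3 uint8, blue, green, red); there is no depth.
- arm.calibration(name): a dict with "camera_matrix" (3x3 intrinsics, pixels), "extrinsics" (4x4, takes a point from camera to world coordinates). Camera axes: x right, y down, z forward; pixel columns grow to the right and rows downward; lengths in m; the calibration is good to about 2 mm. A picture is of the moment at which its call begins. calibration takes no time and is no camera call.
- arm.close_job(): hands the job in, once; it reports no verdict.
The state is a dict: "t": time; "joints": joint angles; "joint_velocities": joint speeds; "joint_torque": joint torques, N m; "eef_pos": TCP position; "ee_rot": TCP orientation; "contact_force": force on the tool from outside, world axes, zero at the start; "moment": the same for the moment, N m; "finger_gap": finger opening in m.
Only numpy, scipy, OpenCV 4.12 (cv2) and the standard library are available. Lean on these libraries where they do the work, as an engineer would, in place of code of your own. Each camera call takes 0.05 s, during which the arm holds its last target.

## Task

The red-lidded sample jar has to be checked without being handled: pick up the tongs from their rest, close them on the red-lidded jar, and hold it up still and upright over the round inspection mat, at least 10 cm above the bench. The gripper itself must never touch that jar, and the yellow-lidded jars, the tape roll and the carton stay where they are. Finish while still holding the jar up in the tongs: do not put anything down.

Things in the scene. Friction and masses are not known exactly. Their poses are not given: they have to be found in the camera images.
- tongs: Loose steel spring tongs, 215 mm long, 105 g: two arms (16 mm tall) side by side from a hinge block (12 mm radius, at x = -110 mm), lying level on the rest; a black sleeve (45 mm long, 22 mm tall) on each arm, a green jaw pad at each tip (x = 75 to 105 mm). Origin midway between the sleeves, half-way up, 42 mm above the bench at the start; x points to the jaws, y across the arms, z up
- tongs_grip (a point): the point to grip (= the tongs' origin): squeezing the two sleeves together along y, from above, closes the jaws. Outside width over the sleeves: 54 mm open, 34 mm closed on a jar (sleeves then parallel). A spring pushes each sleeve outward, 3.5 N open to 5 N on a jar: at a width of 48 mm the tongs are held and the jaws still 60 mm apart
- tongs_tips (a point): the point midway between the two green jaw pads, half-way up them: 90 mm ahead of tongs_grip, 9 mm lower. Pads 30 mm long, 30 mm tall, 4 mm thick, so they reach 15 mm below this point. Gap between them: 72 mm open, 36 mm at a sleeve width of 34 mm. They press with about half of the squeeze that is left over after the spring
- tongs_left (a joint): angle of each tongs arm (both move together): 0 fully open, 0.09 rad when closed on a jar, 0.17 fully shut
- rest: fixed light-wood tongs rest: base plate 150 x 90 mm, 4 mm thick, and two cross bars (8 mm wide, 110 mm long, tops at 34 mm, end nibs to 44 mm) 55 mm before and behind its centre, on which the arms lie; the grip centre is within 7 mm of its centre. Origin under its centre; x points along the tongs to the jaws
- jar_red: the sample jar to lift: upright cylinder with gold-coloured sides, a white paper label and a red lid, 36 mm in diameter, 44 mm tall, 40 to 85 g, standing on the bench; origin at the centre of its underside, z up
- jar_red_mid (a point): centre of the red-lidded jar, half-way up (22 mm above its underside)
- jar_yellow1_mid (a point): centre, half-way up, of a jar of the same size with a yellow lid; leave alone. The three jars stand in a loose row, any of them at any place
- jar_yellow2_mid (a point): centre, half-way up, of the other jar with a yellow lid; leave alone
- mat: fixed round white inspection mat with a blue line round it, 120 mm in diameter, 3 mm thick; origin at the centre of its underside, on the bench
- tape: roll of blue tape lying flat, 96 mm in diameter, 36 mm tall; origin at the centre of its underside; leave alone
- carton: small cardboard carton, 70 x 100 x 60 mm (x, y, z); origin at the centre of its underside; leave alone
Things that resemble listed ones, but are neither listed nor needed, are in the scene too. What is meant by the mat is not brown or turquoise, and is the larger of those in its own colour.

How it is judged (in metres and radians):
On the way, in this order (a step that is already met when the one before it is completed fails the run):
1. the gripper holds the tongs, lifted off their rest, with nothing in the jaws (contact force between the fingers and tongs above 1 N and height (world z) of tongs_grip above 0.065 m and distance between tongs_grip and rest above 0.06 m and contact force between tongs and jar_red below 0.1 N), for 0.2 s.
2. the tongs are closed on the red-lidded jar (contact force between the fingers and tongs above 1 N and contact force between tongs and jar_red above 1.5 N and distance between tongs_tips and jar_red_mid below 0.03 m), for 0.2 s.
At the end, for the whole second after the job is handed in: The gripper holds the tongs, the jaws hold the red-lidded jar (within 30 mm of their centre): underside over 90 mm above the bench, centre within 60 mm of the mat's centre from above, axis within 0.35 rad of vertical, slower than 20 mm/s, not touched by the robot itself (contact force between the fingers and tongs above 1 N and contact force between tongs and jar_red above 1 N and distance between tongs_tips and jar_red_mid below 0.03 m and height (world z) of each of jar_red, tongs_grip above 0.09 m and horizontal distance between jar_red_mid and mat below 0.06 m and angle between jar_red's own z axis and vertical below 0.35 rad and linear speed of jar_red below 0.02 m/s and contact force between jar_red and the arm below 0.5 N and contact force between jar_red and mat below 0.1 N); the arm keeps its last pose, push and grip.
It fails at once if the robot itself touches the red-lidded jar (contact force between any of the fingers, the arm and jar_red above 0.5 N).
It fails at once if a yellow-lidded jar is displaced by more than 20 mm (distance of jar_yellow1_mid from where it was at the start of the episode above 0.02 m).
It fails at once if a yellow-lidded jar is displaced by more than 20 mm (distance of jar_yellow2_mid from where it was at the start of the episode above 0.02 m).
It fails at once if the tape roll is displaced by more than 20 mm (distance of tape from where it was at the start of the episode above 0.02 m).
It fails at once if the carton is displaced by more than 20 mm (distance of carton from where it was at the start of the episode above 0.02 m).
It also fails if it takes over 45 s, if anything falls off the work surface, if the arm or the gripper's body presses on something with over 40 N, if the wrist force passes 120 N, or if a joint passes its speed limit or range.

## Working session

There is one attempt and no reset: what is moved stays moved. The work goes in short steps, Python scripts to look and compute and a tool call to move; the robot and the scene stay as the last step left them, time stands still between calls to the robot, and variables do not carry over. Pictures are saved under pics/ and viewed, and the job is handed in when it is done.

Besides the shell and the picture viewer there is one more tool, called after "Call:" in YAML: its name, and indented under it one key for each argument. play_rows: Moves the arm, as the interface text tells. Its arguments: {"type":"object","properties":{"increments":{"type":"array"},"claw":{"type":"number"}},"required":["increments"]}

```bash
ls; mkdir -p pics; python3 - <<'E'
from cell import arm
import cv2
print(arm.read_state()); print(arm.tcp_to_grasp)
for n in("side","top"):
    cv2.imwrite(f"pics/{n}0.png",arm.snapshot(n)); print(n,arm.calibration(n))
E
```

```text
pics
{'t': 0.0, 'joints': array([ 6.22961633e+01,  5.26015718e+00,  7.05815270e+01, -2.91444482e-04,
        1.04266370e+02, -3.24558472e+00]), 'joint_velocities': array([-0.025914  , -0.03815949,  0.01706561,  0.0206698 , -0.04439876,
       -0.00060991]), 'joint_torque': array([ 1.43834899e-03, -4.46450186e+01, -4.06452084e+01,  7.00360397e-02,
        2.92916031e-02, -1.57410136e-04]), 'eef_pos': array([0.24822507, 0.54585192, 0.18964125]), 'ee_rot': array([[-9.10262630e-01,  4.14030413e-01, -8.72396909e-04],
       [ 4.14031319e-01,  9.10261100e-01, -1.67200489e-03],
       [ 1.01848096e-04, -1.88316321e-03, -9.99998222e-01]]), 'contact_force': array([-0.96509739, -0.10708861,  0.82234778]), 'moment': array([ 0.0379973 ,  0.00242782, -0.01706296]), 'finger_gap': 0.08794964870620023}
0.0187
side {'camera_matrix': array([[364.94205914,   0.        , 251.72697887],
       [  0.        , 364.94205914, 191.65605161],
       [  0.        ,   0.        ,   1.        ]]), 'extrinsics': array([[-0.99925034, -0.00776184,  0.03792776,  0.53158855],
       [-0.03561993,  0.5681018 , -0.82218706,  0.6169894 ],
       [-0.01516514, -0.82292169, -0.56795239,  0.51292442],
       [ 0.        ,  0.        ,  0.        ,  1.        ]])}
top {'camera_matrix': array([[430.19357121,   0.        , 254.97667249],
       [  0.        , 430.19357121, 199.53296591],
       [  0.        ,   0.        ,   1.        ]]), 'extrinsics': array([[ 0.00608049, -0.9925546 ,  0.12164866,  0.44995756],
       [-0.9998428 , -0.0040083 ,  0.01727168, -0.01994352],
       [-0.01665548, -0.12173456, -0.99242294,  0.99474324],
       [ 0.        ,  0.        ,  0.        ,  1.        ]])}
```

View pics/side0.png

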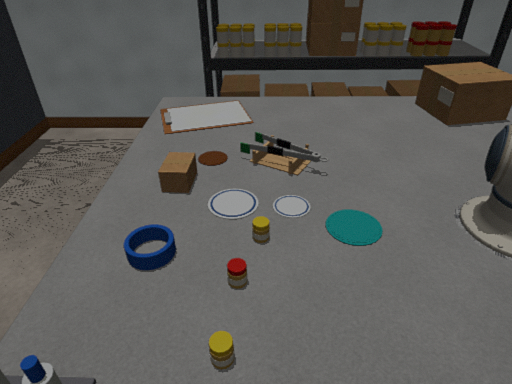

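View pics/top0.png

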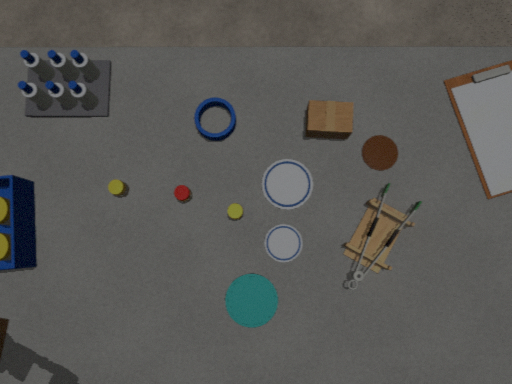

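The red lid is at top (182,193), and the yellow lids are at (117,187) and (235,211). There are two white mats, one at (288,184) and a smaller one at (283,243). The larger one at (288,184) is meant, since turquoise (251,300) and brown (380,153) are ruled out. Next I'll take enlarged crops to confirm this.

```bash
python3 - <<'E'
import cv2
t=cv2.imread("pics/top0.png"); s=cv2.imread("pics/side0.png")
cv2.imwrite("pics/c1.png",cv2.resize(t[175:300,330:430],None,fx=6,fy=6,interpolation=2)[:600*2][0:750].copy()[:600])
cv2.imwrite("pics/c1.png",cv2.resize(t[175:295,330:440],None,fx=5,fy=5,interpolation=2))
cv2.imwrite("pics/c2.png",cv2.resize(t[150:270,160:320],None,fx=5,fy=5,interpolation=2))
cv2.imwrite("pics/c3.png",cv2.resize(s[125:205,230:340],None,fx=7,fy=7,interpolation=2))
E
```

```text
(no output)
```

View pics/c1.png

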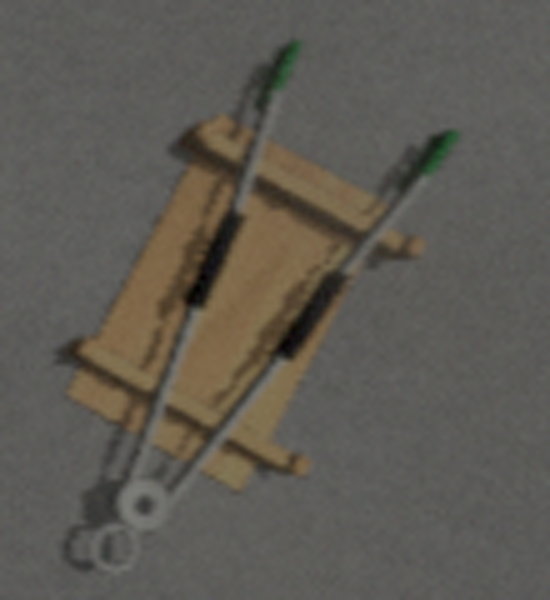

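View pics/c2.png

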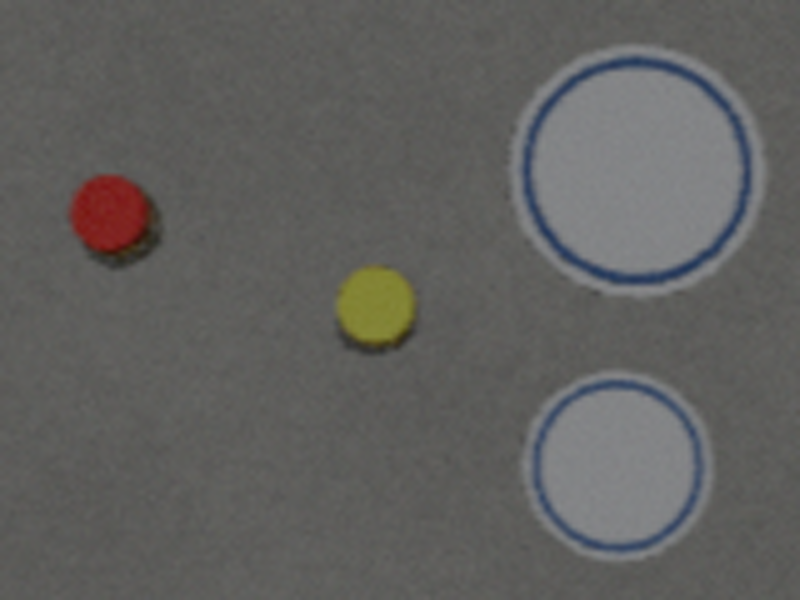

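View pics/c3.png

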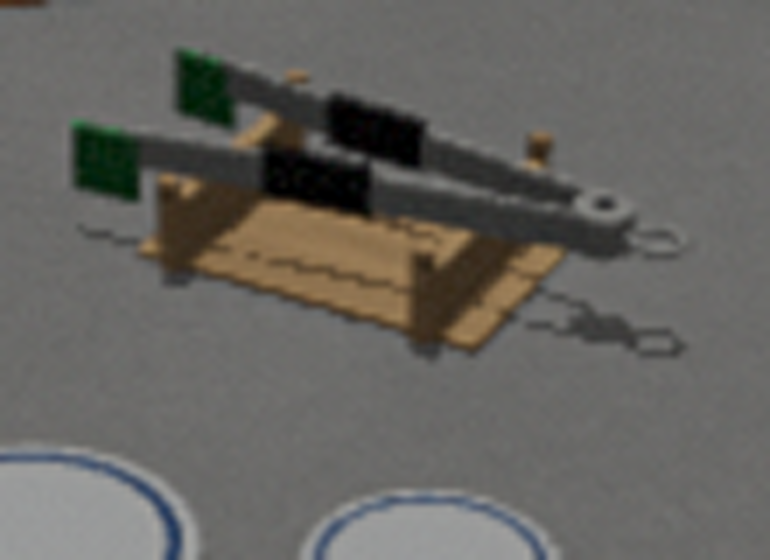

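The crops confirm the larger white mat, the red lid (c2 pixel (111,213)), the tongs' hinge (c1 (144,503)), sleeves (c1 (215,260) and (313,315)) and pads (c1 (287,65) and (440,152)).

```bash
cat > h.py <<'E'
from cell import arm
import numpy as np
def ray(n,u,v,z):
    c=arm.calibration(n);K=c["camera_matrix"];E=c["extrinsics"]
    d=E[:3,:3]@np.linalg.solve(K,[u,v,1]);o=E[:3,3]
    return o+d*(z-o[2])/d[2]
def proj(n,p):
    c=arm.calibration(n);K=c["camera_matrix"];E=c["extrinsics"]
    q=K@(E[:3,:3].T@(np.asarray(p)-E[:3,3]));return q[:2]/q[2]
E
python3 - <<'E'
from h import *
np.set_printoptions(precision=4,suppress=True)
f=lambda u,v,x0,y0,s=5:(x0+(u+.5)/s-.5,y0+(v+.5)/s-.5)
P={}
for k,(u,v,z) in dict(hinge=(144,503,.050),sL=(215,260,.053),sR=(313,315,.053),pL=(287,65,.048),pR=(440,152,.048)).items():
    P[k]=ray("top",*f(u,v,330,175),z); print(k,P[k])
g=(P['sL']+P['sR'])/2;t=(P['pL']+P['pR'])/2
for k,p in (("grip",g),("tip",t)):
    d=p-P['hinge'];print(k,p,np.linalg.norm(d[:2]),np.degrees(np.arctan2(d[1],d[0])))
for k,u,v,z in(("red",111,213,.044),("yel2",376,306,.044),("mat",638,171,.003),("mats",618,466,.003)):
    print(k,ray("top",*f(u,v,160,150),z))
print("yel1",ray("top",117,187,.044),"tape",ray("top",215,118,.036),"carton",ray("top",330,117,.06))
# side check
print("side red",ray("side",237,266,.044),"yel2",ray("side",261,222,.044),"yel1",ray("side",221,340,.044),"mat",ray("side",233,203,.003))
for q in(P['sL'],P['sR'],P['hinge']):print(proj("side",q))
E
```

```text
hinge [ 0.4022 -0.2277  0.05  ]
sL [ 0.507  -0.2603  0.053 ]
sR [ 0.4833 -0.302   0.053 ]
pL [ 0.5938 -0.2956  0.048 ]
pR [ 0.5553 -0.3614  0.048 ]
grip [ 0.4952 -0.2811  0.053 ] 0.10725185700802267 -29.879176735849114
tip [ 0.5746 -0.3285  0.048 ] 0.19969910166347732 -30.320171813194246
red [0.5824 0.1605 0.044 ]
yel2 [0.5411 0.0413 0.044 ]
mat [ 0.6088 -0.0776  0.003 ]
mats [ 0.4719 -0.068   0.003 ]
yel1 [0.5936 0.3069 0.044 ] tape [0.7563 0.09   0.036 ] carton [ 0.7511 -0.1703  0.06  ]
side red [0.5805 0.1672 0.044 ] yel2 [0.5403 0.0456 0.044 ] yel1 [0.5935 0.3109 0.044 ] mat [ 0.6081 -0.0735  0.003 ]
[275.0702 147.1547]
[283.3373 140.1646]
[315.4886 154.1452]
```

```bash
cat >> h.py <<'E'
from scipy.spatial.transform import Rotation as Ro
np.set_printoptions(precision=4,suppress=True)
def plan(pos,tongs_yaw,n=10):
    "rows (units of the tool call) to TCP pos, tongs x = -tool x, pointing down"
    s=arm.read_state();R=Ro.from_matrix(s["ee_rot"]);a=np.radians(tongs_yaw)
    x=-np.array([np.cos(a),np.sin(a),0]);z=np.array([0,0,-1.]);T=Ro.from_matrix(np.c_[x,np.cross(z,x),z])
    w=(R.inv()*T).as_rotvec(); d=np.asarray(pos)-s["eef_pos"]
    M=sum(Ro.from_rotvec(w*k/n).as_matrix() for k in range(n))
    sh=np.linalg.solve(M,R.inv().apply(d))
    print("t",s["t"],"gap",s["finger_gap"],"F",s["contact_force"],"d",d,"w",np.degrees(w))
    print(n,"rows of",sh/.06,np.degrees(w)/n/6)
E
python3 - <<'E'
from h import *
plan([.4963,-.2825,.15],-30.2,16)
E
```

```text
t 0.1 gap 0.08770691278032967 F [-0.3786 -0.2751  0.8562] d [ 0.2481 -0.8284 -0.0397] w [-0.0996  0.0016  5.7451]
16 rows of [-0.6239 -0.6502  0.042 ] [-0.001   0.      0.0598]
```

Call:
play_rows:
  increments:
    - [[-0.62,-0.65,0],[0,0,0.06]]
    - [[-0.62,-0.65,0],[0,0,0.06]]
    - [[-0.62,-0.65,0],[0,0,0.06]]
    - [[-0.62,-0.65,0],[0,0,0.06]]
    - [[-0.62,-0.65,0],[0,0,0.06]]
    - [[-0.62,-0.65,0],[0,0,0.06]]
    - [[-0.62,-0.65,0],[0,0,0.06]]
    - [[-0.62,-0.65,0],[0,0,0.06]]
    - [[-0.62,-0.65,0],[0,0,0.06]]
    - [[-0.62,-0.65,0],[0,0,0.06]]
  claw: 1

```text
t: 1.35
eef_pos: [0.4127, 0.0185, 0.1854]
ee_rot: [[-0.885, 0.465, -0.006], [0.465, 0.885, -0.008], [0.001, -0.01, -1.0]]
contact_force: [0.9, 1.1, 0.6]
finger_gap: 0.0877
```

```bash
python3 -c "
from h import *
plan([.4963,-.2825,.14],-30.2,10)"
```

```text
t 1.35 gap 0.0877413576213948 F [0.9457 1.1021 0.6038] d [ 0.0836 -0.301  -0.0454] w [-0.5749 -0.0458  2.4642]
10 rows of [-0.3641 -0.3719  0.0775] [-0.0096 -0.0008  0.0411]
```

Call:
play_rows:
  increments:
    - [[-0.36,-0.37,0.07],[-0.01,0,0.04]]
    - [[-0.36,-0.37,0.07],[-0.01,0,0.04]]
    - [[-0.36,-0.37,0.07],[-0.01,0,0.04]]
    - [[-0.36,-0.37,0.07],[-0.01,0,0.04]]
    - [[-0.36,-0.37,0.07],[-0.01,0,0.04]]
    - [[-0.36,-0.37,0.07],[-0.01,0,0.04]]
    - [[-0.36,-0.37,0.07],[-0.01,0,0.04]]
    - [[-0.36,-0.37,0.07],[-0.01,0,0.04]]
    - [[-0.36,-0.37,0.07],[-0.01,0,0.04]]
    - [[-0.36,-0.37,0.07],[-0.01,0,0.04]]

```text
t: 2.6
eef_pos: [0.4933, -0.2924, 0.1381]
ee_rot: [[-0.862, 0.507, -0.006], [0.507, 0.862, 0.004], [0.007, 0.001, -1.0]]
contact_force: [1.3, -0.1, -0.2]
finger_gap: 0.0874
```

```bash
python3 -c "
from h import *
plan([.4963,-.2825,.085],-30.2,10)"
```

```text
t 2.6 gap 0.08742685492488982 F [ 1.2896 -0.1317 -0.1919] d [ 0.003   0.0099 -0.0531] w [ 0.0361 -0.4198 -0.2873]
10 rows of [0.0037 0.0167 0.0885] [ 0.0006 -0.007  -0.0048]
```

Call:
play_rows:
  increments:
    - [[0.01,0.03,0.15],[0,-0.01,-0.01]]
    - [[0.01,0.03,0.15],[0,-0.01,-0.01]]
    - [[0.01,0.03,0.15],[0,-0.01,-0.01]]
    - [[0.01,0.03,0.15],[0,-0.01,-0.01]]
    - [[0.01,0.03,0.15],[0,-0.01,-0.01]]
    - [[0,0.02,0.13],[0,-0.01,0]]
    - [[0,0,0],[0,0,0]]
    - [[0,0,0],[0,0,0]]
    - [[0,0,0],[0,0,0]]
    - [[0,0,0],[0,0,0]]

```text
t: 3.85
eef_pos: [0.4952, -0.2797, 0.0809]
ee_rot: [[-0.865, 0.502, -0.002], [0.502, 0.865, 0.002], [0.003, 0.001, -1.0]]
contact_force: [-0.1, 1.0, -0.4]
finger_gap: 0.0881
```

```bash
python3 -c "
from h import *
import cv2
plan([.4963,-.2825,.0233],-30.2,10)
t=arm.snapshot('top');s=arm.snapshot('side')
cv2.imwrite('pics/t1.png',cv2.resize(t[165:295,320:450],None,fx=4,fy=4,interpolation=2))
cv2.imwrite('pics/s1.png',cv2.resize(s[85:205,230:360],None,fx=5,fy=5,interpolation=2))
"
```

```text
t 3.85 gap 0.08808645130638008 F [-0.144   0.9643 -0.4205] d [ 0.0011 -0.0028 -0.0576] w [ 0.0674 -0.1686  0.0648]
10 rows of [-0.0041 -0.0032  0.0961] [ 0.0011 -0.0028  0.0011]
```

View pics/t1.png

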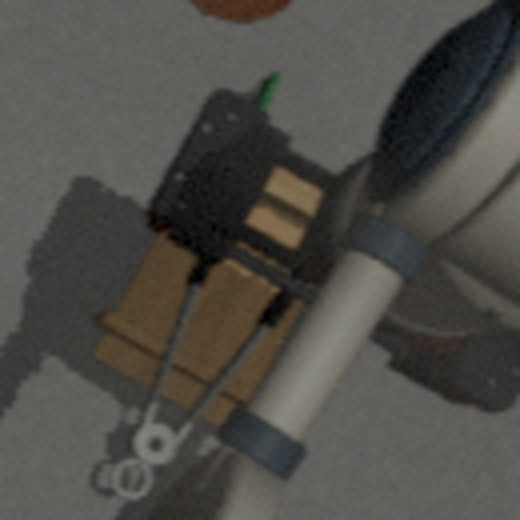

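View pics/s1.png

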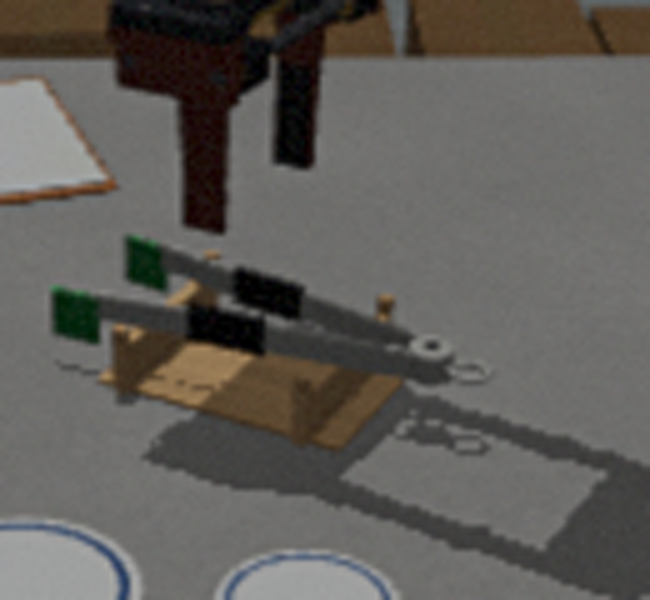

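The top view shows the gripper aligned with the tongs. In the side view the fingers at (205,230) and (293,165) straddle the sleeves at (225,330) and (268,290). Descending now.

Call:
play_rows:
  increments:
    - [[-0.01,-0.01,0.16],[0,0,0]]
    - [[-0.01,-0.01,0.16],[0,0,0]]
    - [[-0.01,-0.01,0.16],[0,0,0]]
    - [[-0.01,0,0.16],[0,0,0]]
    - [[0,0,0.16],[0,0,0]]
    - [[0,0,0.1],[0,0,0]]
    - [[0,0,0],[0,0,0]]
    - [[0,0,0],[0,0,0]]
    - [[0,0,0],[0,0,0]]
    - [[0,0,0],[0,0,0]]

```text
t: 5.2
eef_pos: [0.4961, -0.2824, 0.0227]
ee_rot: [[-0.865, 0.502, -0.003], [0.502, 0.865, 0.003], [0.004, 0.001, -1.0]]
contact_force: [-0.6, -1.2, -0.8]
finger_gap: 0.0878
```

```bash
python3 -c "
from h import *
plan([.4963,-.2825,.0233],-30.2,10)"
```

```text
t 5.2 gap 0.08776893163222818 F [-0.5853 -1.1782 -0.8333] d [ 0.0002 -0.0001  0.0006] w [ 0.072  -0.2077  0.0616]
10 rows of [-0.0004 -0.     -0.001 ] [ 0.0012 -0.0035  0.001 ]
```

Right on target. Closing to about 47 mm.

Call:
play_rows:
  increments:
    - [[0,0,0],[0,0,0]]
    - [[0,0,0],[0,0,0]]
    - [[0,0,0],[0,0,0]]
    - [[0,0,0],[0,0,0]]
    - [[0,0,0],[0,0,0]]
    - [[0,0,0],[0,0,0]]
    - [[0,0,0],[0,0,0]]
    - [[0,0,0],[0,0,0]]
    - [[0,0,0],[0,0,0]]
    - [[0,0,0],[0,0,0]]
  claw: 0.07

```text
t: 6.45
eef_pos: [0.4963, -0.2825, 0.0231]
ee_rot: [[-0.865, 0.502, -0.002], [0.502, 0.865, 0.002], [0.003, 0.001, -1.0]]
contact_force: [0.2, 0.4, 0.5]
finger_gap: 0.0471
```

Call:
play_rows:
  increments:
    - [[0,0,-0.1],[0,0,0]]
    - [[0,0,-0.2],[0,0,0]]
    - [[0,0,-0.25],[0,0,0]]
    - [[0,0,-0.25],[0,0,0]]
    - [[0,0,-0.25],[0,0,0]]
    - [[0,0,-0.25],[0,0,0]]
    - [[0,0,-0.25],[0,0,0]]
    - [[0,0,-0.25],[0,0,0]]
    - [[0,0,-0.2],[0,0,0]]
    - [[0,0,-0.1],[0,0,0]]

```text
t: 7.7
eef_pos: [0.497, -0.2831, 0.1599]
ee_rot: [[-0.865, 0.502, 0.001], [0.502, 0.865, 0.001], [-0.0, 0.001, -1.0]]
contact_force: [0.5, 0.4, 0.1]
finger_gap: 0.0466
```

```bash
python3 -c "
from h import *
import cv2
plan([.4963,-.2825,.16],-30.2,10)
s=arm.snapshot('side');t=arm.snapshot('top')
cv2.imwrite('pics/t2.png',cv2.resize(t[145:295,300:450],None,fx=4,fy=4,interpolation=2))
cv2.imwrite('pics/s2.png',cv2.resize(s[45:205,220:380],None,fx=3.7,fy=3.7,interpolation=2))
"
```

```text
t 7.7 gap 0.046603018372696654 F [0.4912 0.3515 0.0994] d [-0.0007  0.0006  0.0001] w [0.0602 0.0104 0.0591]
10 rows of [ 0.0016  0.0003 -0.0002] [0.001  0.0002 0.001 ]
```

View pics/s2.png

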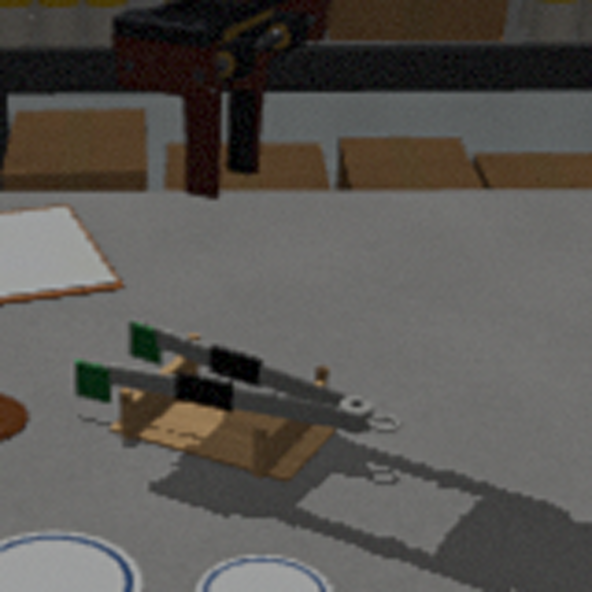

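View pics/t2.png

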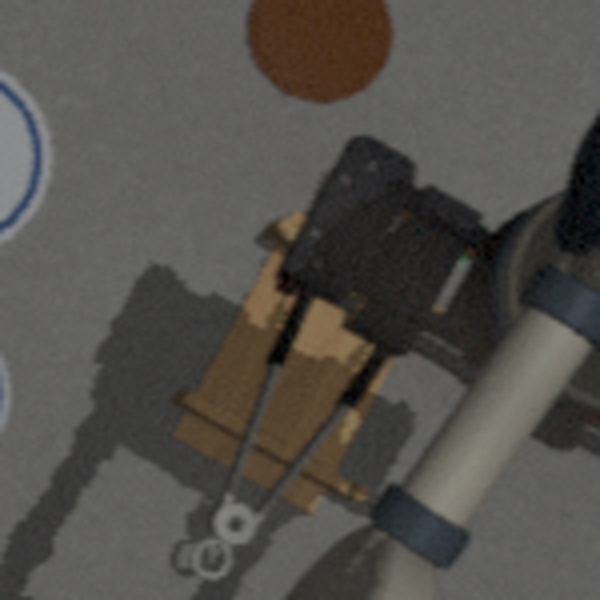

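The lift failed. Both views show the tongs still on the rest, with the fingers at side (275,98) and (286,91) empty. I'll compare where the fingers and tongs really are.

```bash
python3 -c "
from h import *
import cv2
s=arm.read_state();R=s['ee_rot'];p=s['eef_pos']
for g in(.0235,-.0235):
  print('now',proj('side',p+R[:,1]*g))
p0=np.array([.4952,-.2797,.0809])
for g in(.044,-.044): print('hover',proj('side',p0+R[:,1]*g),proj('top',p0+R[:,1]*g))
a=np.radians(-30.2);X=np.array([np.cos(a),np.sin(a),0]);Y=np.array([-X[1],X[0],0]);g=np.array([.4963,-.2825,.042])
for n in('side','top'):
  for q in(Y*.027,-Y*.027,-.110*X): print(n,proj(n,g+q+[0,0,.008]))
s=cv2.imread('pics/side0.png')
import cv2
s=arm.snapshot('side');t=arm.snapshot('top')
cv2.imwrite('pics/t3.png',cv2.resize(t[175:295,330:440],None,fx=5,fy=5,interpolation=2))
cv2.imwrite('pics/s3.png',cv2.resize(s[125:205,230:340],None,fx=7,fy=7,interpolation=2))
"
```

```text
now [275.2023 109.01  ]
now [283.9601 103.0921]
hover [271.465  140.9134] [367.005  220.9177]
hover [287.1798 128.5248] [403.8806 242.0782]
side [273.9846 148.3345]
side [283.4777 140.5081]
side [315.8774 154.2411]
top [371.7154 225.3649]
top [393.5843 237.9472]
top [358.173  275.6465]
```

View pics/s3.png

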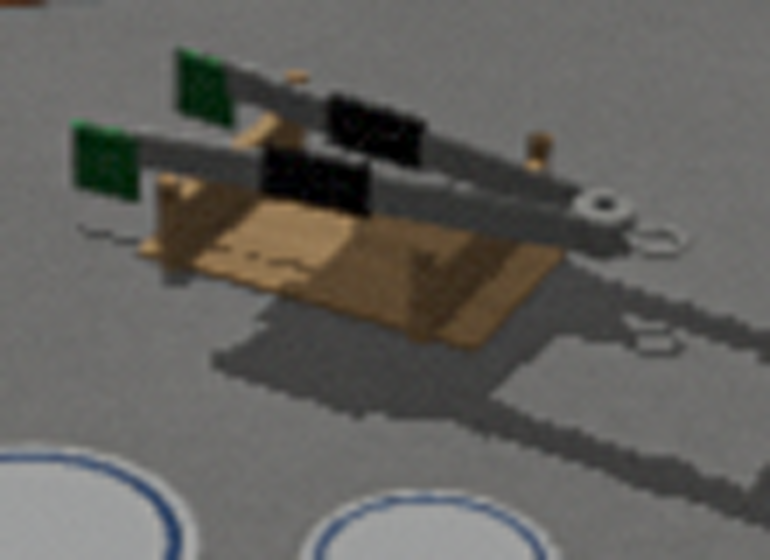

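View pics/t3.png

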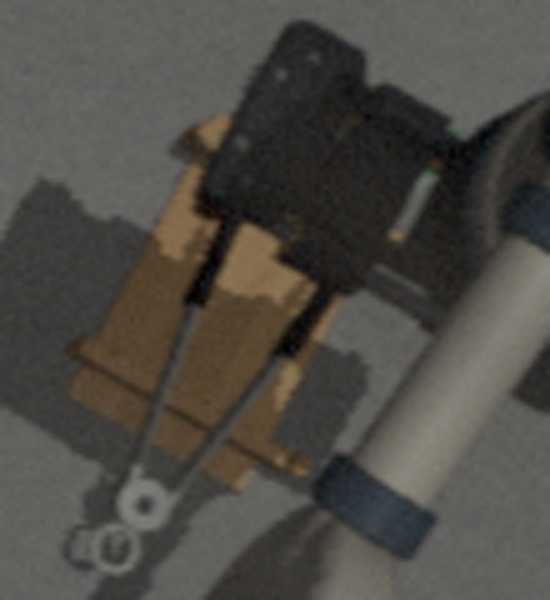

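```bash
python3 -c "
from h import *
import cv2
s=arm.snapshot('side')
c=cv2.resize(s[0:160,200:400],None,fx=4,fy=4,interpolation=2)
st=arm.read_state();R=st['ee_rot'];p=st['eef_pos']
for g in(.0235,-.0235):
  for h in (0,.02,.0187+.061):
    q=(proj('side',p+R[:,1]*g+[0,0,h])-[200,0])*4
    cv2.circle(c,tuple(int(i) for i in q),3,(0,255,255),1)
cv2.imwrite('pics/s4.png',c)
cv2.imwrite('pics/t4.png',arm.snapshot('top'))
print(arm.calibration('side')['extrinsics'][:3,3])
"
```

```text
[0.5316 0.617  0.5129]
```

View pics/s4.png

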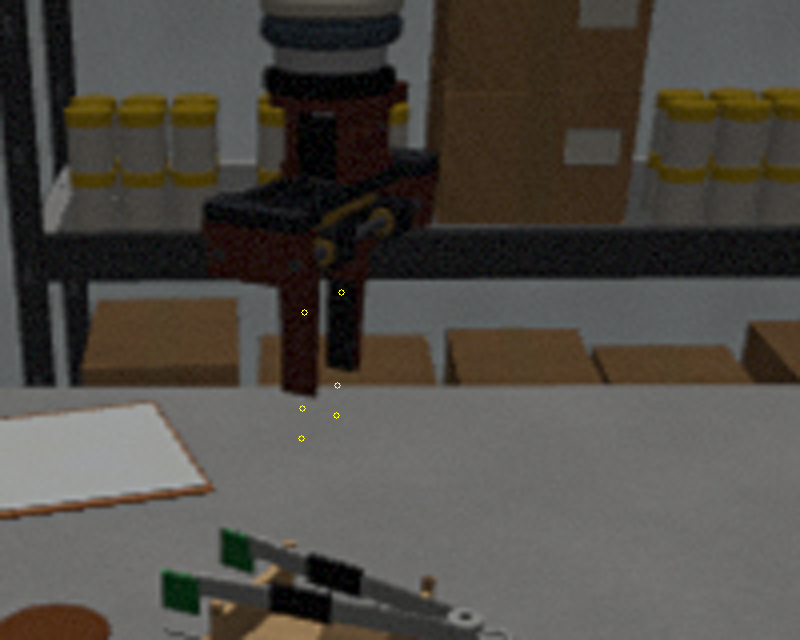

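View pics/t4.png

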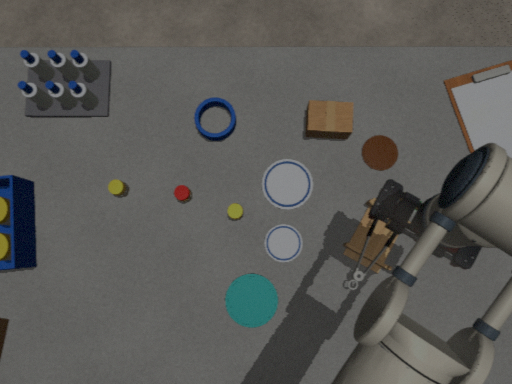

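```bash
python3 -c "
from h import *
import cv2
st=arm.read_state();R=st['ee_rot'];p=st['eef_pos']
t=arm.snapshot('top');c=cv2.resize(t[150:300,340:500],None,fx=4,fy=4,interpolation=2)
for dz,col in((0,(0,255,255)),(.028,(0,255,0))):
  for h in(.08,.16):
   for a in(-.0375,.0375):
    for b in(-.089,.089):
     q=(proj('top',p+R[:,1]*b+R[:,0]*a+[0,0,h+dz])-[340,150])*4
     cv2.circle(c,tuple(int(i) for i in q),3 if h<.1 else 5,col,1)
cv2.imwrite('pics/t5.png',c)
print(st['joints'],p)
s=cv2.imread('pics/side0.png')
cv2.imwrite('pics/sj.png',cv2.resize(s[200:370,190:290],None,fx=3.5,fy=3.5,interpolation=2))
for q in((.5815,.1635),(.5405,.043),(.5935,.309)): print(proj('side',[*q,.044]),proj('side',[*q,0]))
"
```

```text
[-33.1168   0.6866  78.5197   0.0623 100.9209 -92.9677] [ 0.4965 -0.2828  0.1579]
[236.5791 264.4497] [237.513  281.5576]
[260.943  221.1712] [260.9603 237.5106]
[221.1113 338.8064] [222.9555 356.2446]
```

View pics/t5.png

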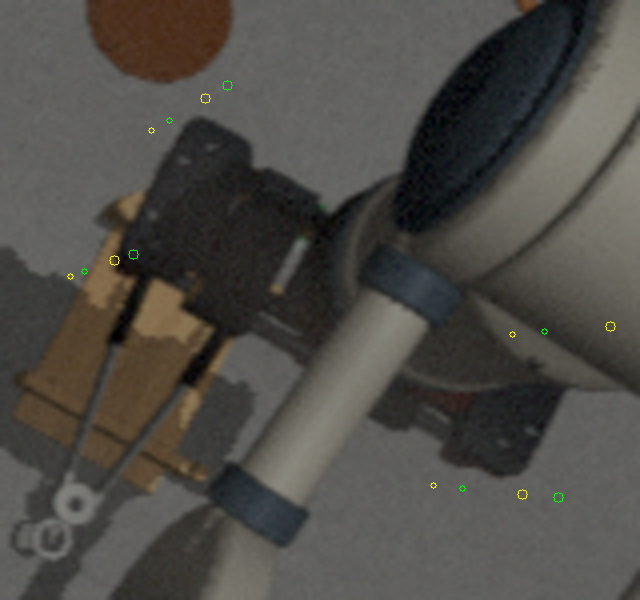

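View pics/sj.png

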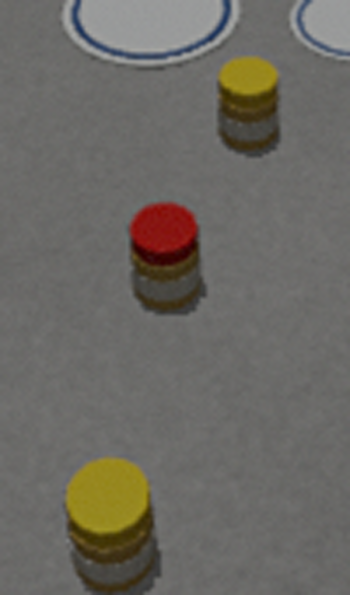

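The whole gripper appears about 10 px above its reported position in the side view. The tongs and jars agree between the two cameras, so the cameras aren't the problem. The reported TCP pose seems biased, so I'll test that over open bench with the fingers closed.

```bash
python3 -c "
from h import *
plan([.42,.17,.1],0,10)"
```

```text
t 8.05 gap 0.04709854285417327 F [-0.248   0.5432  0.7969] d [-0.0765  0.4528 -0.058 ] w [  0.0981  -0.1027 -30.1376]
10 rows of [0.3413 0.6948 0.0975] [ 0.0016 -0.0017 -0.5023]
```

Call:
play_rows:
  increments:
    - [[0.34,0.69,0.09],[0,0,-0.5]]
    - [[0.34,0.69,0.09],[0,0,-0.5]]
    - [[0.34,0.69,0.09],[0,0,-0.5]]
    - [[0.34,0.69,0.09],[0,0,-0.5]]
    - [[0.34,0.69,0.09],[0,0,-0.5]]
    - [[0.34,0.69,0.09],[0,0,-0.5]]
    - [[0.34,0.69,0.09],[0,0,-0.5]]
    - [[0.34,0.69,0.09],[0,0,-0.5]]
    - [[0.34,0.6,0.09],[0,0,-0.5]]
    - [[0,0,0],[0,0,0]]
  claw: -1

```text
t: 9.3
eef_pos: [0.431, 0.1307, 0.1036]
ee_rot: [[-0.999, 0.041, -0.008], [0.041, 0.999, 0.004], [0.008, 0.003, -1.0]]
contact_force: [0.8, -0.8, -0.3]
finger_gap: 0.0003
```

```bash
cat >> h.py <<'E'
import cv2
def shot(tag,h=(0,)):
    st=arm.read_state();p=st["eef_pos"];R=st["ee_rot"]
    for n in("side","top"):
        im=arm.snapshot(n);u=proj(n,p);x0=int(np.clip(u[0]-75,0,362));y0=int(np.clip(u[1]-60,0,264))
        c=cv2.resize(im[y0:y0+120,x0:x0+150],None,fx=5,fy=5,interpolation=2)
        q=((u-[x0,y0])*5).astype(int);cv2.drawMarker(c,tuple(int(i) for i in q),(0,255,255),0,14)
        cv2.imwrite(f"pics/{tag}_{n}.png",c);print(n,"crop origin",x0,y0,"tcp",u)
    print(st["joints"],p,st["contact_force"])
E
python3 -c "
from h import *
shot('b1')
plan([.42,.17,.03],0,10)"
```

```text
side crop origin 248 167 tcp [323.7361 227.3139]
top crop origin 113 201 tcp [188.8779 261.1231]
[ 12.2762 -17.887  100.7729   0.3192  97.532  -75.3256] [0.431  0.1307 0.1036] [ 0.817  -0.7545 -0.297 ]
t 9.4 gap 0.0005626979761339872 F [-0.2058 -0.0528 -0.4103] d [-0.0122  0.0412 -0.0741] w [ 0.1692 -0.423  -2.5619]
10 rows of [0.0215 0.068  0.1236] [ 0.0028 -0.0071 -0.0427]
```

View pics/b1_side.png

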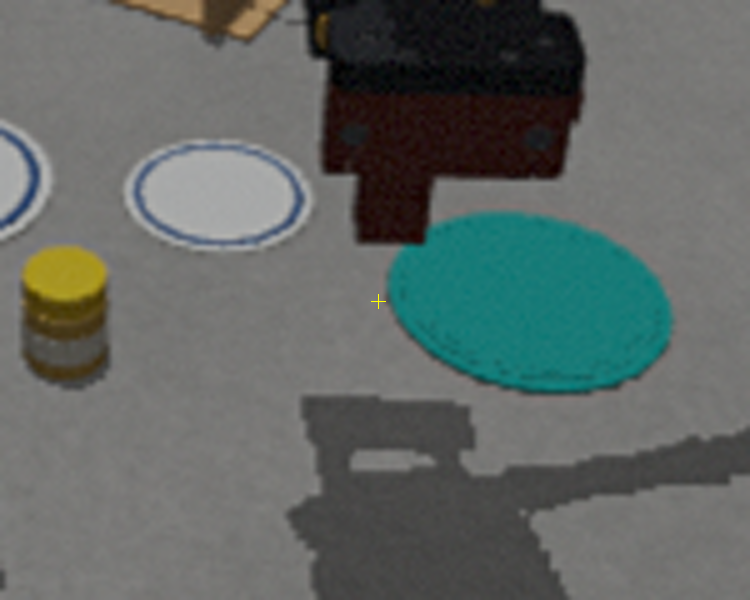

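View pics/b1_top.png

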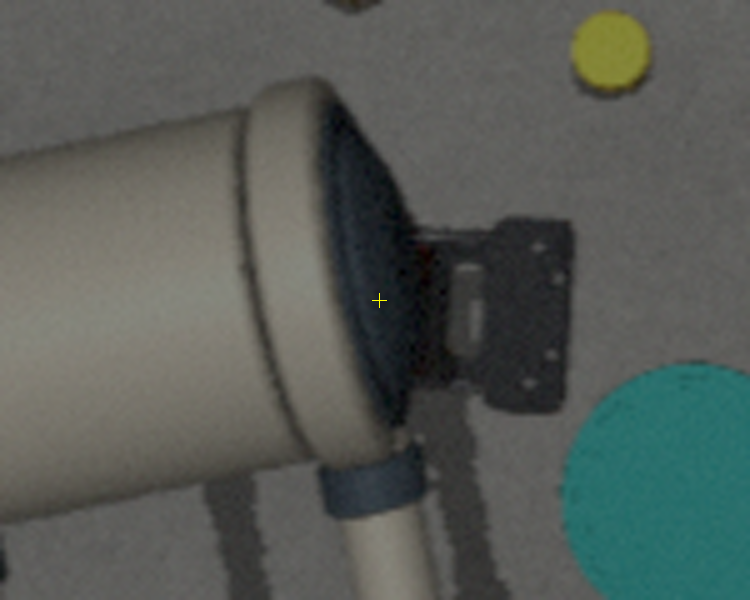

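Call:
play_rows:
  increments:
    - [[0.03,0.09,0.15],[0,-0.01,-0.06]]
    - [[0.03,0.09,0.15],[0,-0.01,-0.06]]
    - [[0.03,0.09,0.15],[0,-0.01,-0.06]]
    - [[0.03,0.09,0.15],[0,-0.01,-0.06]]
    - [[0.03,0.09,0.15],[0,-0.01,-0.06]]
    - [[0.03,0.09,0.15],[0,-0.01,-0.06]]
    - [[0.02,0.09,0.15],[0,-0.01,-0.06]]
    - [[0,0.05,0.15],[0,0,0]]
    - [[0,0,0],[0,0,0]]
    - [[0,0,0],[0,0,0]]

```text
t: 10.65
eef_pos: [0.421, 0.1703, 0.0262]
ee_rot: [[-1.0, 0.003, -0.001], [0.003, 1.0, 0.002], [0.001, 0.002, -1.0]]
contact_force: [-0.2, -0.4, -0.2]
finger_gap: 0.0005
```

```bash

python3 -c "
from h import *
shot('b2')"
```

```text
side crop origin 253 215 tcp [328.0816 275.8923]
top crop origin 101 204 tcp [176.9805 264.8435]
[ 17.6344 -16.1532 107.2581   0.1101  88.9063 -72.2067] [0.421  0.1703 0.0262] [-0.2323 -0.3645 -0.1926]
```

View pics/b2_side.png

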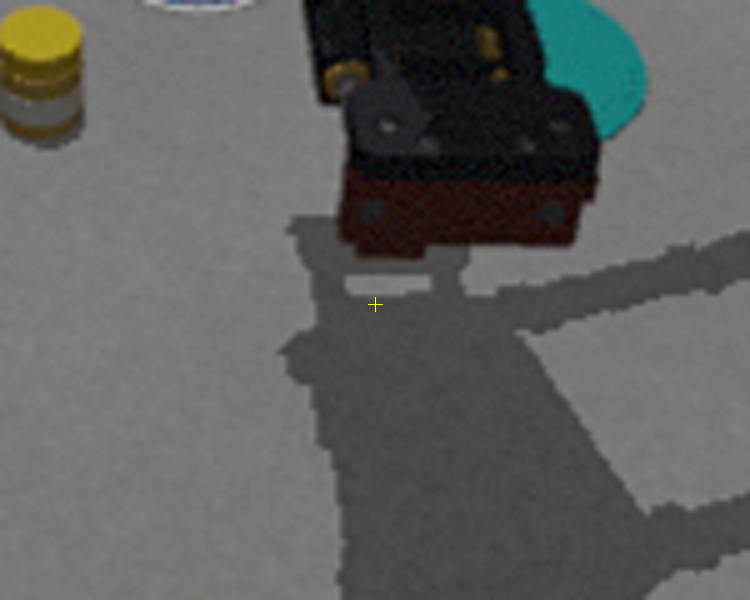

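Call:
play_rows:
  increments:
    - [[0,0,0.04],[0,0,0]]
    - [[0,0,0.04],[0,0,0]]
    - [[0,0,0.04],[0,0,0]]
    - [[0,0,0.04],[0,0,0]]
    - [[0,0,0.04],[0,0,0]]
    - [[0,0,0.04],[0,0,0]]
    - [[0,0,0.04],[0,0,0]]
    - [[0,0,0.04],[0,0,0]]
    - [[0,0,0],[0,0,0]]
    - [[0,0,0],[0,0,0]]

```text
t: 12.0
eef_pos: [0.4215, 0.17, 0.0063]
ee_rot: [[-1.0, 0.004, 0.0], [0.004, 1.0, 0.002], [-0.0, 0.002, -1.0]]
contact_force: [0.1, 0.2, 0.2]
finger_gap: 0.0004
```

Call:
play_rows:
  increments:
    - [[0,0,0.04],[0,0,0]]
    - [[0,0,0.04],[0,0,0]]
    - [[0,0,0.04],[0,0,0]]
    - [[0,0,0.04],[0,0,0]]
    - [[0,0,0.04],[0,0,0]]
    - [[0,0,0.04],[0,0,0]]
    - [[0,0,0],[0,0,0]]
    - [[0,0,0],[0,0,0]]
    - [[0,0,0],[0,0,0]]
    - [[0,0,0],[0,0,0]]

```text
t: 13.25
eef_pos: [0.4216, 0.1701, -0.009]
ee_rot: [[-1.0, 0.004, 0.001], [0.004, 1.0, 0.002], [-0.001, 0.002, -1.0]]
contact_force: [0.4, 0.5, -0.4]
finger_gap: 0.0005
```

```bash

python3 -c "
from h import *
shot('b3')"
```

```text
side crop origin 250 229 tcp [325.7107 289.2849]
top crop origin 105 204 tcp [180.0283 264.1339]
[ 17.5956 -14.7884 109.784    0.1099  84.9312 -72.207 ] [ 0.4216  0.1701 -0.009 ] [ 0.4256  0.5016 -0.372 ]
```

View pics/b3_side.png

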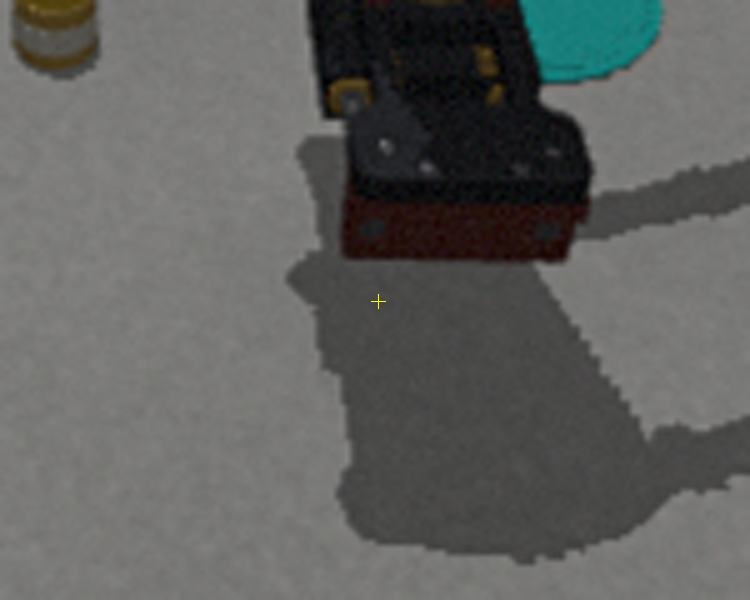

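Reported z = -9 mm with no contact, so the reported height is biased low. I'll keep feeling for the bench gently.

Call:
play_rows:
  increments:
    - [[0,0,0.04],[0,0,0]]
    - [[0,0,0.04],[0,0,0]]
    - [[0,0,0.04],[0,0,0]]
    - [[0,0,0.04],[0,0,0]]
    - [[0,0,0],[0,0,0]]
    - [[0,0,0],[0,0,0]]
    - [[0,0,0.04],[0,0,0]]
    - [[0,0,0],[0,0,0]]
    - [[0,0,0],[0,0,0]]
    - [[0,0,0],[0,0,0]]

```text
t: 14.6
eef_pos: [0.4216, 0.1702, -0.0219]
ee_rot: [[-1.0, 0.004, 0.001], [0.004, 1.0, 0.002], [-0.0, 0.002, -1.0]]
contact_force: [0.5, 0.4, -0.2]
finger_gap: 0.0004
```

Call:
play_rows:
  increments:
    - [[0,0,0.04],[0,0,0]]
    - [[0,0,0],[0,0,0]]
    - [[0,0,0.04],[0,0,0]]
    - [[0,0,0],[0,0,0]]
    - [[0,0,0.04],[0,0,0]]
    - [[0,0,0],[0,0,0]]
    - [[0,0,0.03],[0,0,0]]
    - [[0,0,0],[0,0,0]]
    - [[0,0,0],[0,0,0]]
    - [[0,0,0],[0,0,0]]

```text
t: 15.85
eef_pos: [0.4216, 0.1702, -0.0315]
ee_rot: [[-1.0, 0.004, 0.001], [0.004, 1.0, 0.002], [-0.001, 0.002, -1.0]]
contact_force: [-0.2, 0.2, 0.3]
finger_gap: 0.0003
```

Call:
play_rows:
  increments:
    - [[0,0,0.03],[0,0,0]]
    - [[0,0,0],[0,0,0]]
    - [[0,0,0.03],[0,0,0]]
    - [[0,0,0],[0,0,0]]
    - [[0,0,0.03],[0,0,0]]
    - [[0,0,0],[0,0,0]]
    - [[0,0,0],[0,0,0]]
    - [[0,0,0],[0,0,0]]
    - [[0,0,0],[0,0,0]]
    - [[0,0,0],[0,0,0]]

```text
t: 17.1
eef_pos: [0.4228, 0.1705, -0.0316]
ee_rot: [[-1.0, 0.003, 0.003], [0.003, 1.0, 0.003], [-0.003, 0.003, -1.0]]
contact_force: [-1.0, -0.4, 3.8]
finger_gap: 0.0005
```

```bash

python3 -c "
from h import *
shot('b4')"
```

```text
side crop origin 248 237 tcp [323.8438 297.6825]
top crop origin 106 203 tcp [181.6871 263.351 ]
[ 17.6069 -13.6196 111.1921   0.0981  82.2038 -72.2078] [ 0.4228  0.1705 -0.0316] [-1.0126 -0.4201  3.81  ]
```

View pics/b4_side.png

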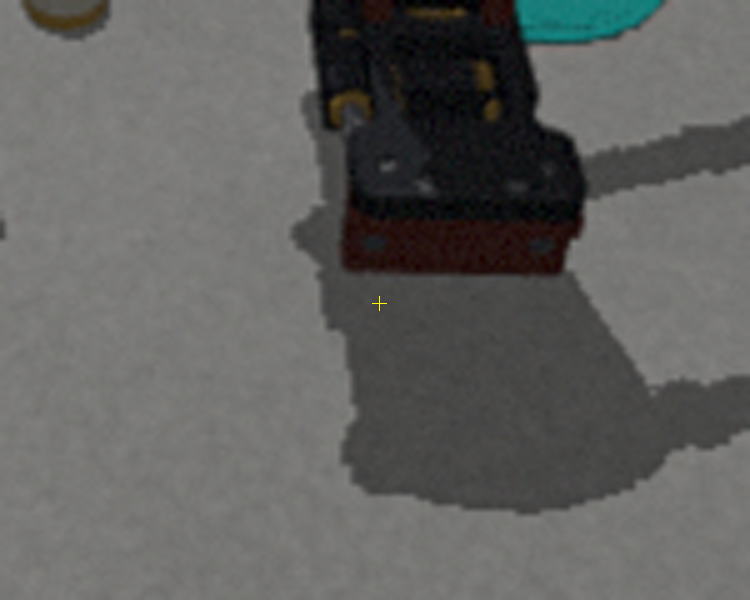

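View pics/b4_top.png

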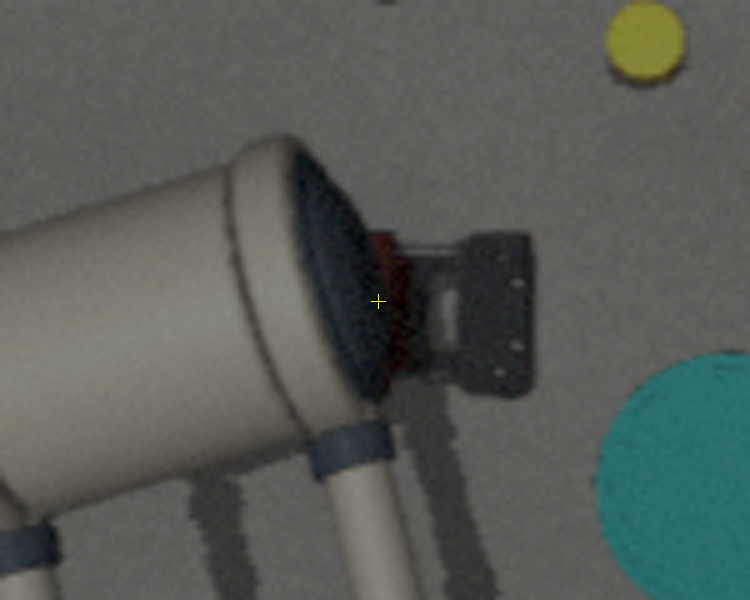

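Contact came at reported z = -31.6 mm with 4 N, so true z is about reported + 31.5 mm. Now I'll check x and y with that correction, using earlier pictures.

```bash

python3 -c "
from h import *
B=[0,0,.0315]
for u in(343,563): print('body near edge',ray('side',248+u/5-.4,237+271/5-.4,.0797))
p=np.array([.4228,.1705,0]);
for a in(-.0375,.0375): print('top right end', (proj('top',p+[a,-.089,.08])-[106,203])*5,(proj('top',p+[a,-.089,.11])-[106,203])*5)
# s4: pose .4965 -.2828 .1579 ; fingers outward ends
p=np.array([.4965,-.2828,.1579])+B; a=np.radians(-30.2);Y=np.array([-np.sin(a),np.cos(a),0]);X=np.array([np.cos(a),np.sin(a),0])
for g in(.0235,.037,-.0235,-.037):
  for w in(-.0125,.0125): print(g,w,(proj('side',p+Y*g+X*w)-[200,0])*4)
# b1
p=np.array([.431,.1307,.1036])+B
for w in(-.0125,.0125): print('b1',(proj('side',p+[w,.0135,0])-[248,167])*5)
"
```

```text
body near edge [0.4548 0.2493 0.0797]
body near edge [0.3894 0.2478 0.0797]
top right end [538.3376 400.4198] [530.0523 405.6751]
top right end [541.4835 220.4364] [533.3903 219.5552]
0.0235 -0.0125 [320.4863 394.4406]
0.0235 0.0125 [285.2372 387.2873]
0.037 -0.0125 [309.8786 401.314 ]
0.037 0.0125 [274.396  394.0017]
-0.0235 -0.0125 [355.7604 371.584 ]
-0.0235 0.0125 [321.3079 364.9472]
-0.037 -0.0125 [365.4424 365.3103]
-0.037 0.0125 [331.214  358.8119]
b1 [431.6168 254.8905]
b1 [354.9873 254.0923]
```

z bias confirmed: the corrected projections match the earlier fingertip pixels to within about 1–2 mm, and x and y are fine. Correcting the helper and going back to the tongs.

```bash
sed -i 's/d=np.asarray(pos)-s\["eef_pos"\]/d=np.asarray(pos)-s["eef_pos"]-[0,0,.0315]/' h.py
python3 -c "
from h import *
plan([.4963,-.2825,.13],-30.2,10)"
```

```text
t 17.2 gap 0.0004985821214892604 F [-0.8021 -0.3004  2.9737] d [ 0.0735 -0.453   0.1301] w [ 0.2063  0.1352 29.9976]
10 rows of [-0.3015 -0.7122 -0.2175] [0.0034 0.0023 0.5   ]
```

Call:
play_rows:
  increments:
    - [[0,0,-0.8],[0,0,0]]
    - [[-0.33,-0.75,-0.5],[0,0,0.55]]
    - [[-0.33,-0.79,-0.3],[0,0,0.55]]
    - [[-0.33,-0.79,-0.2],[0,0,0.55]]
    - [[-0.33,-0.79,-0.2],[0,0,0.55]]
    - [[-0.33,-0.79,-0.2],[0,0,0.55]]
    - [[-0.33,-0.79,0],[0,0,0.55]]
    - [[-0.33,-0.79,0],[0,0,0.55]]
    - [[-0.33,-0.79,0],[0,0,0.55]]
    - [[-0.33,-0.79,0],[0,0,0.55]]
  claw: 1

```text
t: 18.45
eef_pos: [0.4955, -0.2898, 0.097]
ee_rot: [[-0.863, 0.506, -0.001], [0.506, 0.863, 0.003], [0.002, 0.002, -1.0]]
contact_force: [0.3, -0.1, 0.0]
finger_gap: 0.0876
```

```bash
python3 -c "
from h import *
plan([.4963,-.2825,.08],-30.2,10)"
```

```text
t 18.45 gap 0.08763596401395635 F [ 0.2682 -0.0919  0.0295] d [ 0.0008  0.0073 -0.0485] w [ 0.1163 -0.112  -0.1771]
10 rows of [0.0049 0.0112 0.0809] [ 0.0019 -0.0019 -0.003 ]
```

Call:
play_rows:
  increments:
    - [[0.01,0.03,0.12],[0,0,0]]
    - [[0.01,0.02,0.15],[0,0,0]]
    - [[0.01,0.02,0.15],[0,0,0]]
    - [[0.01,0.02,0.15],[0,0,0]]
    - [[0,0,0.14],[0,0,0]]
    - [[0,0,0.05],[0,0,0]]
    - [[0,0,0],[0,0,0]]
    - [[0,0,0],[0,0,0]]
    - [[0,0,0],[0,0,0]]
    - [[0,0,0],[0,0,0]]

```text
t: 19.7
eef_pos: [0.4958, -0.2823, 0.0468]
ee_rot: [[-0.863, 0.505, -0.002], [0.505, 0.863, 0.004], [0.004, 0.003, -1.0]]
contact_force: [0.7, 0.3, 0.4]
finger_gap: 0.0875
```

```bash
python3 -c "
from h import *
plan([.4963,-.2825,.0233],-30.2,10)
s=arm.snapshot('side')
cv2.imwrite('pics/s6.png',cv2.resize(s[85:205,230:360],None,fx=5,fy=5,interpolation=2))"
```

```text
t 19.7 gap 0.08747720382037305 F [0.6557 0.3408 0.4399] d [ 0.0005 -0.0002 -0.055 ] w [ 0.1463 -0.2359 -0.1257]
10 rows of [-0.0011 -0.0001  0.0917] [ 0.0024 -0.0039 -0.0021]
```

View pics/s6.png

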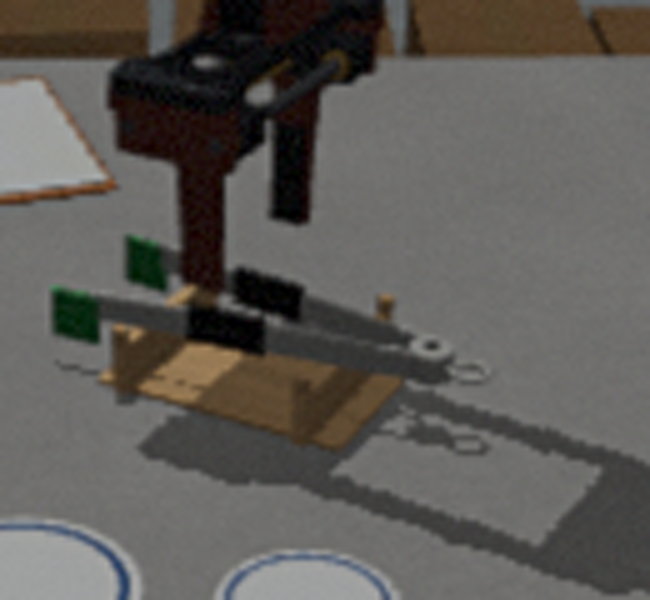

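The near finger at (203,290) lines up just outboard of the near sleeve, and the far finger at (290,220) is outboard of the far one. Descending 55 mm.

Call:
play_rows:
  increments:
    - [[0,0,0.12],[0,0,0]]
    - [[0,0,0.16],[0,0,0]]
    - [[0,0,0.16],[0,0,0]]
    - [[0,0,0.16],[0,0,0]]
    - [[0,0,0.16],[0,0,0]]
    - [[0,0,0.1],[0,0,0]]
    - [[0,0,0.02],[0,0,0]]
    - [[0,0,0],[0,0,0]]
    - [[0,0,0],[0,0,0]]
    - [[0,0,0],[0,0,0]]

```text
t: 21.0
eef_pos: [0.4955, -0.282, -0.0101]
ee_rot: [[-0.863, 0.505, -0.003], [0.505, 0.863, 0.005], [0.005, 0.003, -1.0]]
contact_force: [0.8, -0.2, -0.1]
finger_gap: 0.0883
```

Call:
play_rows:
  increments:
    - [[0,0,0],[0,0,0]]
    - [[0,0,0],[0,0,0]]
    - [[0,0,0],[0,0,0]]
    - [[0,0,0],[0,0,0]]
    - [[0,0,0],[0,0,0]]
    - [[0,0,0],[0,0,0]]
    - [[0,0,0],[0,0,0]]
    - [[0,0,0],[0,0,0]]
    - [[0,0,0],[0,0,0]]
    - [[0,0,0],[0,0,0]]
  claw: 0.07

```text
t: 22.25
eef_pos: [0.4958, -0.282, -0.0095]
ee_rot: [[-0.863, 0.505, -0.002], [0.505, 0.863, 0.004], [0.004, 0.003, -1.0]]
contact_force: [-0.2, -0.2, -0.0]
finger_gap: 0.0471
```

```bash
python3 -c "
from h import *
plan([.4963,-.2825,.0233],-30.2,10)
s=arm.snapshot('side')
cv2.imwrite('pics/s7.png',cv2.resize(s[85:205,230:360],None,fx=5,fy=5,interpolation=2))"
```

```text
t 22.25 gap 0.04708050817821189 F [-0.1821 -0.2373 -0.0182] d [ 0.0005 -0.0005  0.0013] w [ 0.1594 -0.2163 -0.1244]
10 rows of [-0.001  -0.0003 -0.0022] [ 0.0027 -0.0036 -0.0021]
```

View pics/s7.png

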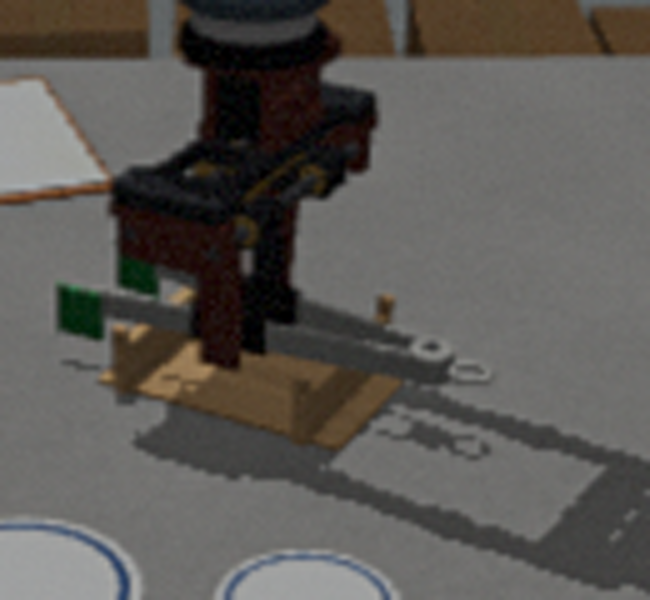

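The fingers now sit on both sleeves and the jaws have closed a little. Lifting.

Call:
play_rows:
  increments:
    - [[0,0,-0.08],[0,0,0]]
    - [[0,0,-0.15],[0,0,0]]
    - [[0,0,-0.2],[0,0,0]]
    - [[0,0,-0.25],[0,0,0]]
    - [[0,0,-0.25],[0,0,0]]
    - [[0,0,-0.25],[0,0,0]]
    - [[0,0,-0.25],[0,0,0]]
    - [[0,0,-0.2],[0,0,0]]
    - [[0,0,-0.1],[0,0,0]]
    - [[0,0,0],[0,0,0]]

```text
t: 23.55
eef_pos: [0.4964, -0.2829, 0.1031]
ee_rot: [[-0.863, 0.505, -0.0], [0.505, 0.863, 0.003], [0.001, 0.002, -1.0]]
contact_force: [-0.0, 0.6, -1.2]
finger_gap: 0.0475
```

```bash
python3 -c "
from h import *
a=np.radians(10);j=np.array([.5818,.162,0])
plan([*(j-.09*np.array([np.cos(a),np.sin(a),0]))[:2],.13],10,10)
s=arm.snapshot('side')
cv2.imwrite('pics/s8.png',cv2.resize(s[45:205,220:380],None,fx=3.7,fy=3.7,interpolation=2))"
```

```text
t 23.55 gap 0.047463564837042074 F [-0.0072  0.6113 -1.1628] d [-0.0033  0.4293 -0.0046] w [  0.1638  -0.0307 -40.3308]
10 rows of [0.1595 0.7127 0.0089] [ 0.0027 -0.0005 -0.6722]
```

View pics/s8.png

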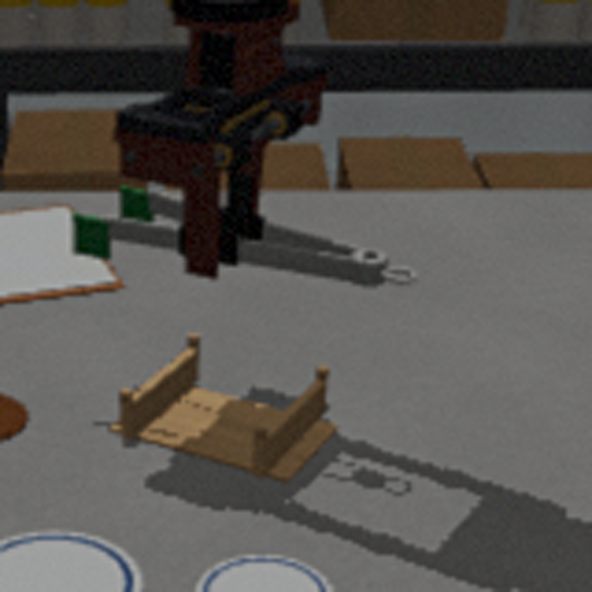

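Tongs are lifted off, level and held, with the jaws open. Carrying them to the red jar.

Call:
play_rows:
  increments:
    - [[0.06,0.25,0],[0,0,-0.3]]
    - [[0.12,0.5,0],[0,0,-0.5]]
    - [[0.12,0.5,0],[0,0,-0.5]]
    - [[0.12,0.5,0],[0,0,-0.5]]
    - [[0.12,0.5,0],[0,0,-0.5]]
    - [[0.12,0.5,0],[0,0,-0.5]]
    - [[0.12,0.5,0],[0,0,-0.5]]
    - [[0.12,0.5,0],[0,0,-0.5]]
    - [[0.12,0.5,0],[0,0,-0.5]]
    - [[0.12,0.5,0],[0,0,-0.5]]

```text
t: 24.85
eef_pos: [0.5085, 0.0241, 0.0966]
ee_rot: [[-1.0, -0.003, -0.012], [-0.003, 1.0, 0.01], [0.012, 0.011, -1.0]]
contact_force: [-0.2, -0.1, -0.9]
finger_gap: 0.0473
```

```bash
python3 -c "
from h import *
a=np.radians(10);j=np.array([.5818,.162,0])
plan([*(j-.09*np.array([np.cos(a),np.sin(a),0]))[:2],.11],10,10)"
```

```text
t 24.85 gap 0.047287128426300645 F [-0.2055 -0.0917 -0.9451] d [-0.0153  0.1223 -0.0181] w [ 0.6619 -0.6483 -9.8482]
10 rows of [0.009  0.2053 0.0315] [ 0.011  -0.0108 -0.1641]
```

Call:
play_rows:
  increments:
    - [[0.01,0.3,0.02],[0.01,-0.01,-0.22]]
    - [[0.01,0.3,0.02],[0.01,-0.01,-0.22]]
    - [[0.01,0.3,0.02],[0.01,-0.01,-0.22]]
    - [[0.01,0.3,0.02],[0.01,-0.01,-0.22]]
    - [[0.01,0.3,0.02],[0.01,-0.01,-0.22]]
    - [[0.01,0.25,0.02],[0.01,-0.01,-0.2]]
    - [[0,0.15,0],[0.01,-0.01,-0.1]]
    - [[0,0,0],[0.01,-0.01,0]]
    - [[0,0,0],[0,0,0]]
    - [[0,0,0],[0,0,0]]

```text
t: 26.1
eef_pos: [0.4905, 0.1488, 0.0858]
ee_rot: [[-0.985, -0.169, -0.011], [-0.17, 0.986, 0.004], [0.01, 0.005, -1.0]]
contact_force: [-0.6, 0.2, -1.1]
finger_gap: 0.0468
```

```bash
python3 -c "
from h import *
a=np.radians(10);j=np.array([.5818,.162,0])
plan([*(j-.09*np.array([np.cos(a),np.sin(a),0]))[:2],.0123],10,10)
s=arm.snapshot('side');t=arm.snapshot('top')
cv2.imwrite('pics/s9.png',cv2.resize(s[160:310,180:360],None,fx=4,fy=4,interpolation=2))
cv2.imwrite('pics/t9.png',cv2.resize(t[150:270,110:260],None,fx=5,fy=5,interpolation=2))"
```

```text
t 26.1 gap 0.04684009838647858 F [-0.6452  0.2155 -1.0918] d [ 0.0027 -0.0025 -0.105 ] w [ 0.3128 -0.5697 -0.2422]
10 rows of [-0.0047 -0.0054  0.175 ] [ 0.0052 -0.0095 -0.004 ]
```

View pics/s9.png

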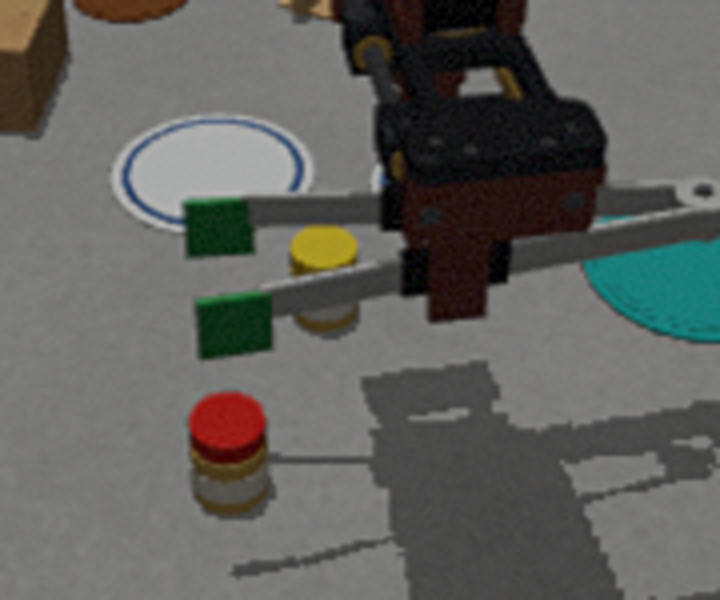

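View pics/t9.png

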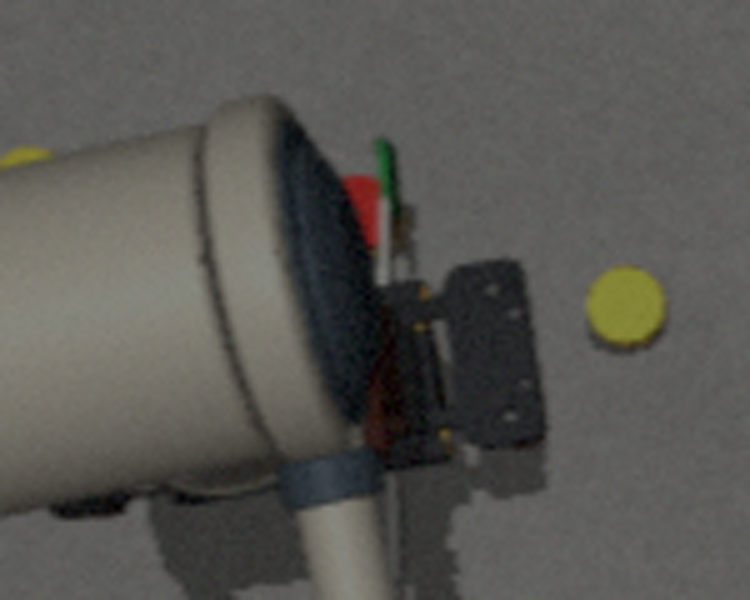

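```bash
python3 -c "
from h import *
p=np.array([.4905,.1488,.1173]);R=arm.read_state()['ee_rot'];X=-R[:,0]*[1,1,0];Y=R[:,1]*[1,1,0]
for s in(1,-1):
  q=p+X*.09+Y*s*.032+[0,0,.0097]
  print(q,'side',(proj('side',q)-[180,160])*4,'top(top edge)',(proj('top',q+[0,0,.015])-[110,150])*5)
# if Z of pads known, where are observed
for u,v in((234,325),(219,228)): print(ray('side',180+u/4-.4,160+v/4-.4,.127))
print(ray('top',110+388/5-.4,150+172/5-.4,.142))
"
```

```text
[0.5738 0.1956 0.127 ] side [232.1182 326.9813] top(top edge) [226.2465 198.0588]
[0.5846 0.1325 0.127 ] side [216.5113 225.4481] top(top edge) [383.309 171.954]
[0.5738 0.1935 0.127 ]
[0.5842 0.1332 0.127 ]
[0.5854 0.1314 0.142 ]
```

The measured pads match the prediction to within 2 mm, and the jar is centred between them. Descending 105 mm.

Call:
play_rows:
  increments:
    - [[-0.01,-0.01,0.15],[0.01,-0.01,0]]
    - [[-0.01,-0.01,0.22],[0.01,-0.01,0]]
    - [[-0.01,-0.01,0.24],[0.01,-0.01,0]]
    - [[-0.01,0,0.24],[0.01,-0.01,0]]
    - [[0,0,0.24],[0.01,-0.01,0]]
    - [[0,0,0.22],[0,-0.01,0]]
    - [[0,0,0.2],[0,-0.01,0]]
    - [[0,0,0.12],[0,-0.01,0]]
    - [[0,0,0],[0,0,0]]
    - [[0,0,0],[0,0,0]]

```text
t: 27.45
eef_pos: [0.4918, 0.1467, -0.0204]
ee_rot: [[-0.986, -0.169, -0.003], [-0.169, 0.986, -0.001], [0.003, -0.0, -1.0]]
contact_force: [-0.1, 0.5, -0.8]
finger_gap: 0.0475
```

```bash
python3 -c "
from h import *
a=np.radians(10);j=np.array([.5818,.162,0])
plan([*(j-.09*np.array([np.cos(a),np.sin(a),0]))[:2],.0123],10,10)
s=arm.snapshot('side')
cv2.imwrite('pics/s10.png',cv2.resize(s[180:310,180:330],None,fx=4.6,fy=4.6,interpolation=2))"
```

```text
t 27.45 gap 0.04746272801011982 F [-0.0845  0.4509 -0.7632] d [ 0.0013 -0.0003  0.0012] w [-0.0182 -0.1885 -0.2968]
10 rows of [-0.0021 -0.0009 -0.002 ] [-0.0003 -0.0031 -0.0049]
```

View pics/s10.png

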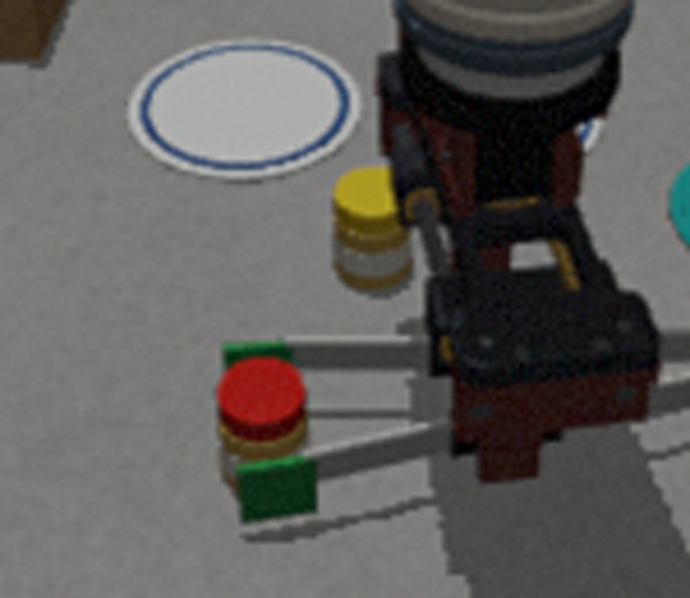

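The red jar sits between the two green pads, with the near pad at (278,488) and the far pad at (258,352). Closing fully.

Call:
play_rows:
  increments:
    - [[0,0,0],[0,0,0]]
    - [[0,0,0],[0,0,0]]
    - [[0,0,0],[0,0,0]]
    - [[0,0,0],[0,0,0]]
    - [[0,0,0],[0,0,0]]
    - [[0,0,0],[0,0,0]]
    - [[0,0,0],[0,0,0]]
    - [[0,0,0],[0,0,0]]
    - [[0,0,0],[0,0,0]]
    - [[0,0,0],[0,0,0]]
  claw: -1

```text
t: 28.75
eef_pos: [0.4924, 0.1468, -0.0194]
ee_rot: [[-0.986, -0.168, -0.002], [-0.168, 0.986, -0.001], [0.002, -0.0, -1.0]]
contact_force: [0.5, 0.3, -1.4]
finger_gap: 0.0335
```

Gap 33.5 mm, so the tongs are closed on the jar. Lifting about 13 cm.

Call:
play_rows:
  increments:
    - [[0,0,-0.08],[0,0,0]]
    - [[0,0,-0.15],[0,0,0]]
    - [[0,0,-0.22],[0,0,0]]
    - [[0,0,-0.28],[0,0,0]]
    - [[0,0,-0.3],[0,0,0]]
    - [[0,0,-0.3],[0,0,0]]
    - [[0,0,-0.3],[0,0,0]]
    - [[0,0,-0.28],[0,0,0]]
    - [[0,0,-0.2],[0,0,0]]
    - [[0,0,-0.1],[0,0,0]]

```text
t: 30.0
eef_pos: [0.4932, 0.147, 0.1245]
ee_rot: [[-0.986, -0.168, 0.001], [-0.168, 0.986, 0.0], [-0.001, -0.0, -1.0]]
contact_force: [-0.5, 0.4, -1.4]
finger_gap: 0.0336
```

```bash
python3 -c "
from h import *
a=np.radians(-10);j=np.array([.6085,-.076,0])
plan([*(j-.09*np.array([np.cos(a),np.sin(a),0]))[:2],.143],-10,10)
s=arm.snapshot('side')
cv2.imwrite('pics/s11.png',cv2.resize(s[130:310,160:340],None,fx=3.3,fy=3.3,interpolation=2))"
```

```text
t 30.0 gap 0.03361352691920966 F [-0.5157  0.392  -1.367 ] d [ 0.0266 -0.2074 -0.013 ] w [ 0.0112  0.0748 19.6985]
10 rows of [-0.0395 -0.348   0.0217] [0.0002 0.0012 0.3283]
```

View pics/s11.png

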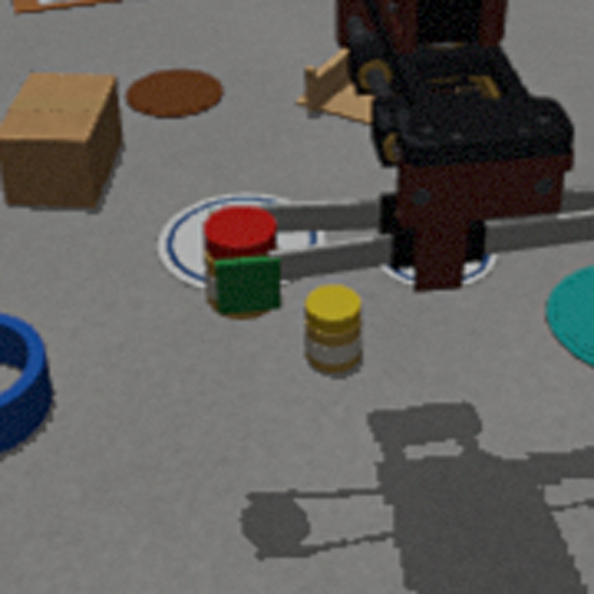

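The jar is upright in the pads and clear of the bench. Carrying it to the mat.

Call:
play_rows:
  increments:
    - [[-0.02,-0.15,0],[0,0,0.15]]
    - [[-0.04,-0.3,0],[0,0,0.3]]
    - [[-0.04,-0.4,0],[0,0,0.38]]
    - [[-0.04,-0.4,0],[0,0,0.38]]
    - [[-0.04,-0.4,0],[0,0,0.38]]
    - [[-0.04,-0.4,0],[0,0,0.38]]
    - [[-0.04,-0.4,0],[0,0,0.38]]
    - [[-0.04,-0.4,0],[0,0,0.38]]
    - [[-0.04,-0.3,0],[0,0,0.3]]
    - [[-0.02,-0.15,0],[0,0,0.15]]

```text
t: 31.3
eef_pos: [0.5148, -0.0665, 0.1173]
ee_rot: [[-0.982, 0.19, -0.011], [0.19, 0.982, -0.003], [0.01, -0.005, -1.0]]
contact_force: [-0.3, 0.3, -2.2]
finger_gap: 0.0335
```

Call:
play_rows:
  increments:
    - [[0,0,0],[0,0,0]]
    - [[0,0,0],[0,0,0]]
    - [[0,0,0],[0,0,0]]
    - [[0,0,0],[0,0,0]]
    - [[0,0,0],[0,0,0]]
    - [[0,0,0],[0,0,0]]
    - [[0,0,0],[0,0,0]]
    - [[0,0,0],[0,0,0]]
    - [[0,0,0],[0,0,0]]
    - [[0,0,0],[0,0,0]]

```text
t: 32.55
eef_pos: [0.5146, -0.0656, 0.1168]
ee_rot: [[-0.982, 0.189, -0.012], [0.189, 0.982, -0.002], [0.011, -0.004, -1.0]]
contact_force: [0.5, -0.6, -1.6]
finger_gap: 0.0334
```

```bash
python3 -c "
from h import *
a=np.radians(-10);j=np.array([.6085,-.076,0])
plan([*(j-.09*np.array([np.cos(a),np.sin(a),0]))[:2],.155],-10,10)
s=arm.snapshot('side')
cv2.imwrite('pics/s12.png',cv2.resize(s[90:250,160:340],None,fx=3.5,fy=3.5,interpolation=2))
t=arm.snapshot('top')
cv2.imwrite('pics/t12.png',cv2.resize(t[110:260,200:380],None,fx=4,fy=4,interpolation=2))
print(arm.read_state()['joint_velocities'])"
```

```text
t 32.55 gap 0.03344038867634087 F [ 0.4509 -0.5593 -1.55  ] d [0.0053 0.0052 0.0067] w [-0.2248 -0.6294 -0.8959]
10 rows of [-0.0071  0.0101 -0.0113] [-0.0037 -0.0105 -0.0149]
[ 0.1152  0.0892 -0.038  -0.0613 -0.0191 -0.0503]
```

View pics/s12.png

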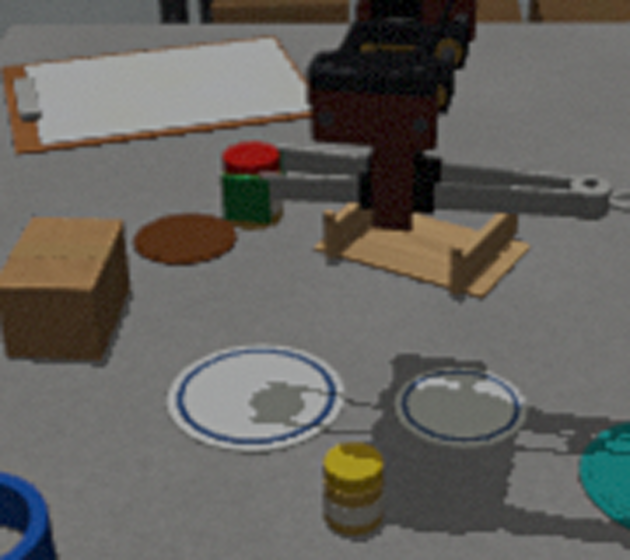

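View pics/t12.png

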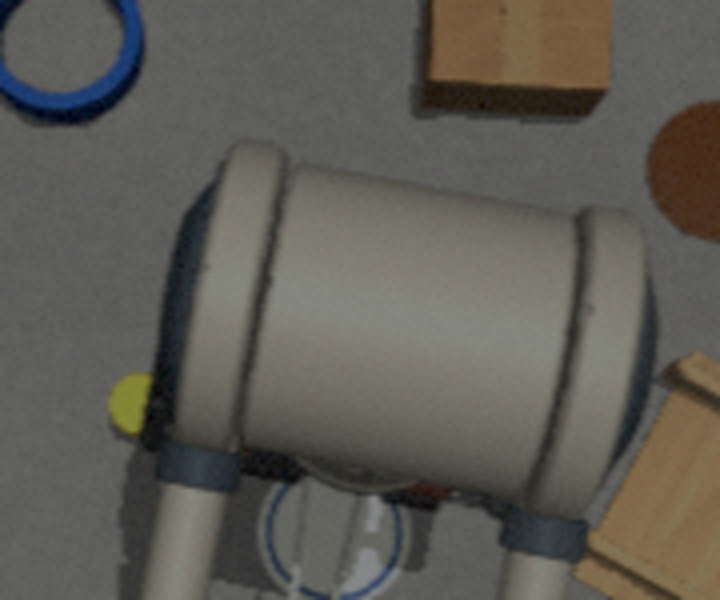

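```bash
python3 -c "
from h import *
print(ray('side',160+251/3.5-.4,90+157/3.5-.4,.180))
print(arm.close_job())"
```

```text
[ 0.6038 -0.0739  0.18  ]
the job is handed in; nothing more can be done
None
```

The red-lidded jar is held up in the tongs over the larger white mat, and I handed the job in at about t = 32.6 s of 45 s.

- **First grasp missed:** the reported TCP height turned out to be about 31.5 mm lower than the true height, so the fingers closed above the tongs. I noticed because the side pictures and the reported pose disagreed. A gentle touch of the bench (about 4 N) confirmed the offset, and I corrected for it from then on.
- **Second try worked:** the gripper held the tongs at a 47 mm opening and lifted them with the jaws empty. I then lowered them round the red jar, closed to 33.5 mm, lifted and carried it over the mat.

**Last checks:**
- **Position:** the jar centre is about (0.603, -0.083) from the arm pose and about (0.604, -0.074) from the side camera. The mat centre is about (0.609, -0.077), so the jar is within roughly 1 cm of it; the two estimates differ by 9 mm.
- **Height:** the underside is about 135 mm above the bench, calculated from the corrected TCP height.
- **Hold:** the side picture shows the jar upright between the pads. The arm was still and the gripper opening steady at 33.4 mm.
- **Other objects:** I saw no sign in the pictures that the yellow-lidded jars, tape or carton had moved, but I did not measure them again. The top view of the held jar was blocked by the arm.

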